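Spin the model on the photo turntable and brake it on its front mark

ROBOT

A 6-joint arm with a two-finger parallel gripper is mounted at the origin on the work surface. World frame = base frame: x ahead of the robot, y to its left, z up, the work surface at z = 0. Lengths are in m, angles in degrees, forces in N, time in s.
With the tool pointing down it reaches from about 0.25 to 0.725 m from the base axis. Payload 9.7 kg.
Tool frame: the origin (TCP) lies on the centre line of the jaws, within the pads' length; the fingertips stand 19 mm ahead of it and the grasp point (between the pads) is the TCP (bot.tcp_to_tips is the z of the fingertips in the tool frame, in m); z points along the fingers, y is the line along which they close (so a half turn about z gives the same grasp; the last joint's range is limited). The gripper opens to 85 mm and grips with 20 to 120 N. Pads are 22 mm wide; open, the fingers measure 114 mm over their backs; the gripper's body (76 mm by 85 mm) begins 54 mm behind the grasp point. The pads swing forward as they close: fully open they stand 13 mm farther back than shut.
Start: joints at [65.776, 4.979, 10.078, 95.1, 0, 90], TCP at [0.226, 0.502, 0.227] pointing down, gripper open.
Joint ranges: [-179.16, 179.16], [-48.56, 103.87], [-65.8, 70.77], [-126.05, 130.52], [-82.76, 87.17], [-180, 180]. Speed limits (degrees/s): [127.2, 127.2, 147.25, 180, 180, 180].

INTERFACE

Orientations are given as [roll, pitch, yaw] about the fixed x, y, z axes, in that order (R = Rz(yaw) Ry(pitch) Rx(roll)).
In Python, from workcell import bot gives the robot as it stands. The module is installed in compiled form; this text tells all that it offers.
- The arm moves only by the tool play_rows, never from a script. Its argument "increments" is a list of rows, each an object with "slide": the shift along the tool's x, y, z in mm, a list of three; "angular": the turn, a rotation vector about the tool's x, y, z in degrees, a list of three; "claw": the opening, from -1 (shut) to 1 (fully open). In form: [{"slide": [x, y, z], "angular": [rx, ry, rz], "claw": claw}, ...]. A call has 1 to 8 rows; each row shifts and turns the commanded pose from where the row before left it, along the tool's axes as they then stand; what a row does not reach is not made up. A row lasts 1/10 s, in which the tool goes at most 50 mm and 8.59 degrees, less where a joint would pass 70% of its speed; a pose out of reach is approached as far as the arm can. A call is refused whole if a number of a shift passes 50 or a number of a turn 8.59, either way. A call with a gripper value outside its range is refused whole. The fingers move at their own pace and stop on an object; "squeeze" is the grip in N (left out, the last holds). Time passes only in rows, so rows that do not move let the fingers close. It gives the time, the measured TCP pose, the force, the opening and the grip force at its end, in the units of the state.
- bot.get_obs(): the state, without advancing time (a new reading comes with each control period).
- bot.camera(name): name is "side" or "top"; returns the picture (420x560x3 uint8, red, green, blue); there is no depth.
- bot.camera_info(name): a dict with "fovy" (degrees; the focal length in pixels is half the picture's height over the tangent of half this angle, whatever the lens; pixels are square), "cx", "cy" (the principal point, pixels), "R" (3x3) and "t" (3): a world point X has camera coordinates R X + t. Camera axes: x right, y down, z forward; pixel columns grow to the right and rows downward; lengths in m; the calibration is good to about 2 mm. A picture is of the moment at which its call begins. camera_info takes no time and is no camera call.
- bot.job_done(): hands the job in; it is judged then, once.
The state is a dict: "time": time; "q": joint angles; "qd": joint speeds; "joint_efforts": joint torques, N m; "ee_pos": TCP position; "tcp_rot": TCP orientation; "wrist_force": force on the tool from outside, world axes, zero at the start; "torque": the same for the moment, N m; "opening": finger opening in m; "grasp_force": force on a finger pad.
Only numpy, scipy, OpenCV 4.12 (cv2) and the standard library are available. Lean on these libraries where they do the work, as an engineer would, in place of code of your own. Each camera call takes 0.05 s, during which the arm holds its last target. There are 200 camera calls.

TASK

Before the picture is taken, give the model a free spin: flick the turntable's white plate anticlockwise (seen from above) with a fingertip, let go, and let its red band run freely past the pointer at least once. Then, on a later pass, brake the plate with a fingertip while it is still turning so that it stops at the first try with the pointer over the red band - no pushing it round once it has stopped - and take the finger away. Do not touch the model, and leave the other things on the table where they are.

Things in the scene. Friction and masses are not known exactly. Their poses are not given: they have to be found in the camera images.
- turntable: Turntable fixed to the table: black foot 230 mm across, bearing column, round plate. Origin on the spin axis at table height, z up; x points level from the axis to the pointer and, 0.36 m off, the camera. The pointer: aluminium bracket rising outside the rim (188 mm from the axis, 74 mm high), reaching over it with a black needle 6 mm wide, 8 mm above the plate. Elsewhere the rim is open.
- pointer_tip (a point): Tip of the pointer's black needle, 150 mm from the spin axis on the turntable's x axis, 70 mm above the table. It does not move during the job.
- spin (a joint): Plate angle, rad, growing anticlockwise from above, counted on over full turns; at 0, 2 pi, 4 pi ... the red band's middle is under the pointer. Starts at rest at 0.6 to 3.6, so the first pass is at 2 pi. Ball bearing, little drag: let go at 2 rad/s it coasts some 2.3 to 3.7 turns, losing 0.05 to 0.2 rad/s each second. A pass is a free spin if the plate, untouched, then does over 0.5 rad/s.
- plate: Round white disc with plywood edge, 320 mm across, 14 mm thick, flat smooth top 62 mm above the table; it only turns. Origin on the spin axis at table height, x to the red band. Room for a fingertip 85 to 158 mm from the axis. Inertia about 0.012 kg m2: a fingertip pressing 5 N near the rim drags or stops it almost at once. A weak spin may be flicked again up to half a turn after the first pass.
- red_band (a point): The red band on the plate's rim: 36 mm wide along the rim, 46 mm long inwards, also down the plate's edge. This point is on its middle line, 150 mm from the spin axis, on the plate's top; it turns with the plate.
- model: Architectural model fixed on the middle of the plate: cardboard base 120 x 100 mm, white podium and tower, leaning timber lattice on top. Reaches 160 mm above the plate; above 30 mm over the plate all of it lies within 60 mm of the spin axis, and below that within 80 mm. Origin: centre of its underside, on the plate. Not to be touched.
- glue_bottle: Bystander: white glue bottle with orange cap, 44 mm wide, 130 mm high; origin under its middle.
- tape_roll: Bystander: yellow roll of tape lying flat, 96 mm across, 24 mm high; origin under its middle.
- wood_tower: Bystander: stepped wooden tower block, 46 x 46 mm, 100 mm high; origin under its middle.
- white_block: Bystander: white stepped block, 80 x 40 mm, 70 mm high; origin under its middle.
- lens_cap: Bystander: black lens cap lying flat, 72 mm across, 11 mm high; origin under its middle.
- pencil_pot: Bystander: green pot with pencils, 72 mm across, 170 mm high with the pencils; origin under its middle.
- water_bottle: Bystander: blue water bottle with black cap, 70 mm across, 215 mm high; origin under its middle.
- knife: Bystander: orange craft knife lying flat, 170 mm long, 12 mm high; origin near its middle.

How it is judged:
By the outcome, as a careful person would: the job done as asked, in the order asked, and still so for the second after the job is handed in, with the robot touching nothing.
It also fails if it takes over 48 s, if anything falls off the work surface, if the arm or the gripper's body presses on something with over 40 N, if the wrist force passes 120 N, or if a joint passes its speed limit or range.

## Working session

There is one attempt and no reset: what is moved stays moved. The work goes in short steps, Python scripts to look and compute and a tool call to move; the robot and the scene stay as the last step left them, time stands still between calls to the robot, and variables do not carry over. Pictures are saved under pics/ and viewed, at most 10 in all, crops included, and the job is handed in when it is done.

Besides the shell and the picture viewer there is one more tool, called after "Emit:" as a command line: name --argument value ..., lists and objects as JSON in quotes. play_rows: Moves the arm, as the interface text tells. Its arguments: {"type":"object","properties":{"increments":{"type":"array"},"squeeze":{"type":"number"}},"required":["increments"]}

```bash
mkdir -p pics; python3 - <<'E'
from workcell import bot
import cv2,numpy as np
for n in("side","top"):
    im=bot.camera(n); cv2.imwrite(f"pics/{n}0.png",im[:,:,::-1]); c=bot.camera_info(n); print(n,c)
print(bot.get_obs(),bot.tcp_to_tips)
E
```

```text
side {'fovy': 46.534656291744525, 'cx': 265.3048263982788, 'cy': 204.02664571335316, 'R': array([[ 0.93770222, -0.3467387 ,  0.02206387],
       [-0.20619004, -0.60647336, -0.76790346],
       [ 0.279643  ,  0.71551543, -0.64018549]]), 't': array([-0.49726937,  0.18649436,  1.41318028])}
top {'fovy': 57.653980710197025, 'cx': 284.11383924631133, 'cy': 204.93227622330406, 'R': array([[ 0.00801101, -0.99994211,  0.00718337],
       [-0.98167883, -0.00923191, -0.19031932],
       [ 0.19037462, -0.00552711, -0.98169596]]), 't': array([0.03690883, 0.57083241, 1.11046531])}
{'time': 0.1, 'q': array([ 6.57763252e+01,  5.00873495e+00,  1.00389011e+01,  9.50971107e+01,
       -3.51339040e-04,  8.99997073e+01]), 'qd': array([-0.02888905, -0.1819229 ,  0.08728898,  0.07226195, -0.04245839,
       -0.00668283]), 'joint_efforts': array([ 6.66933574e-04, -5.21561193e+01,  4.65652084e+01,  1.61572814e-02,
        4.59044907e-05,  2.15423165e-05]), 'ee_pos': array([0.22558777, 0.50139702, 0.22634557]), 'tcp_rot': array([-1.79933055e+02,  3.50996839e-04,  1.55776618e+02]), 'wrist_force': array([ 1.15579108, -0.42563161, -0.49180182]), 'torque': array([-0.0073422 ,  0.01128158, -0.08712635]), 'grasp_force': 0.0, 'opening': 0.08549113479896855} 0.019
```

View pics/top0.png

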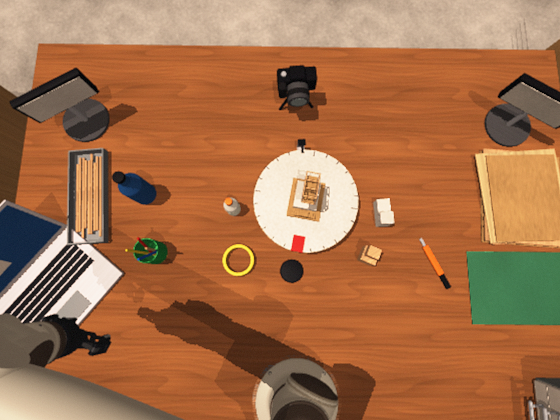

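View pics/side0.png

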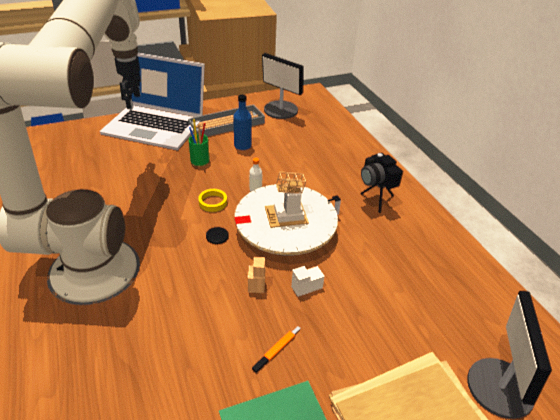

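```bash
cat > h.py <<'E'
from workcell import bot
import cv2,numpy as np
def cam(n):
    c=bot.camera_info(n); f=210/np.tan(np.radians(c["fovy"]/2)); return c,f
def ray(n,u,v,z):
    c,f=cam(n); R,t=c["R"],c["t"]
    d=R.T@np.array([(u-c["cx"])/f,(v-c["cy"])/f,1]); o=-R.T@t
    return o+d*(z-o[2])/d[2]
def proj(n,X):
    c,f=cam(n); p=c["R"]@np.asarray(X)+c["t"]; return p[:2]/p[2]*f+[c["cx"],c["cy"]]
def red(n,im):
    h=cv2.cvtColor(im,cv2.COLOR_RGB2HSV); r=im.astype(int)
    m=((h[...,0]<5)|(h[...,0]>174))&(h[...,1]>190)&(h[...,2]>120)
    return m
E
python3 - <<'E'
from h import *
top=cv2.imread("pics/top0.png")[:,:,::-1].copy(); side=cv2.imread("pics/side0.png")[:,:,::-1].copy()
C={}
for n,im,seed in(("top",top,(306,200)),("side",side,(290,215))):
    h=cv2.cvtColor(im,cv2.COLOR_RGB2HSV)
    m=((h[...,1]<60)&(h[...,2]>130)).astype(np.uint8)
    m=cv2.morphologyEx(m,cv2.MORPH_OPEN,np.ones((3,3)))
    cs,_=cv2.findContours(m,cv2.RETR_EXTERNAL,cv2.CHAIN_APPROX_NONE)
    cs=[c for c in cs if cv2.pointPolygonTest(cv2.convexHull(c),seed,False)>0]
    c=max(cs,key=cv2.contourArea)
    P=np.array([ray(n,*p[0],0.062)[:2] for p in c])
    hull=P
    # robust circle fit
    w=np.ones(len(P),bool)
    for _ in range(8):
        s=np.linalg.lstsq(np.c_[2*P[w],np.ones(w.sum())],(P[w]**2).sum(1),rcond=None)[0]
        r=np.sqrt(s[2]+s[:2]@s[:2]); e=abs(np.hypot(*(P-s[:2]).T)-r); w=e<max(.003,np.median(e)*1.5)
    print(n,s[:2],r,w.sum(),len(P)); C[n]=s[:2]
    m=red(n,im).astype(np.uint8); k,l,st,ce=cv2.connectedComponentsWithStats(m)
    for i in range(1,k):
        if st[i,4]>25: print(" red",ce[i],st[i,4],ray(n,*ce[i],0.062))
for nm,u,v,z in(("needle/bracket",302,146,.07),("lens",291,271,.01),("tape",238,260,.02),("glue",231,208,.06),("wood",371,255,.05),("white",384,212,.05)): print(nm,ray("top",u,v,z))
big=cv2.resize(top[120:300,210:410],None,fx=4,fy=3.3333,interpolation=cv2.INTER_CUBIC)
cv2.imwrite("pics/c.png",cv2.resize(top[130:280,220:420],(800,600),interpolation=cv2.INTER_CUBIC)[:,:,::-1])
E
```

```text
top [ 0.58700906 -0.022834  ] 0.1567057051557642 263 391
 red [297.55357143 243.61904762] 168 [0.45216128 0.0009748  0.062     ]
side [ 0.58663914 -0.02671461] 0.15674433302785246 214 414
 red [242.2        219.18947368] 95 [ 0.45262716 -0.0016153   0.062     ]
needle/bracket [ 0.75453979 -0.01211406  0.07      ]
lens [0.37273804 0.01882533 0.01      ]
tape [0.40436472 0.18131743 0.02      ]
glue [0.55847221 0.20284762 0.06      ]
wood [ 0.42110838 -0.21959122  0.05      ]
white [ 0.55223755 -0.26407711  0.05      ]
```

View pics/c.png

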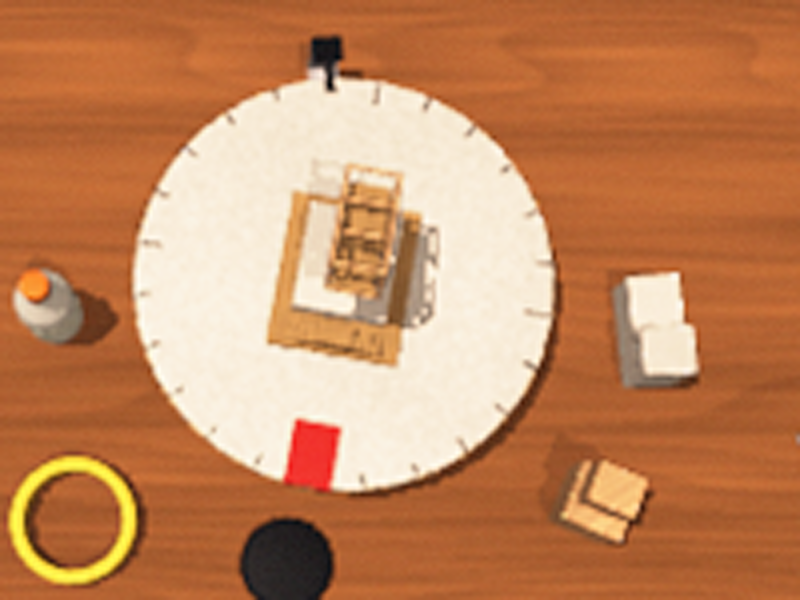

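The top view shows the plate centred at about px (306,200), with the needle tip at (303,152) pointing along about +x and the red band at (298,243). That puts spin at about 2.9 rad. The side view agrees on the centre, so I use (0.587, -0.025). The lens cap, wood tower and white block leave the near rim open. I'm moving over to that side.

Emit:
play_rows --increments '[{"slide": [-37, -27.3, 0], "angular": [0, 0, 8.2], "claw": -1}, {"slide": [-40.5, -21.7, 0], "angular": [0, 0, 8.2], "claw": -1}, {"slide": [-43.2, -15.7, 0], "angular": [0, 0, 8.2], "claw": -1}, {"slide": [-45, -9.3, 0], "angular": [0, 0, 8.2], "claw": -1}, {"slide": [-46, -2.8, 0], "angular": [0, 0, 8.2], "claw": -1}, {"slide": [-46, 3.8, 0], "angular": [0, 0, 8.2], "claw": -1}, {"slide": [-45, 10.3, 0], "angular": [0, 0, 8.2], "claw": -1}, {"slide": [-43, 16.6, 0], "angular": [0, 0, 8.2], "claw": -1}]' --squeeze 20

```text
time: 0.9
ee_pos: [0.4072, 0.179, 0.2269]
tcp_rot: [-180.0, 0.0, 89.8]
wrist_force: [1.5, 0.3, -0.1]
opening: -0.0
grasp_force: 0.0
```

Emit:
play_rows --increments '[{"slide": [-31, 18, 25], "angular": [0, 0, 0], "claw": -1}, {"slide": [-31, 18, 25], "angular": [0, 0, 0], "claw": -1}, {"slide": [-31, 18, 35], "angular": [0, 0, 0], "claw": -1}, {"slide": [-31, 17, 35], "angular": [0, 0, 0], "claw": -1}, {"slide": [0, 0, 8], "angular": [0, 0, 0], "claw": -1}, {"slide": [0, 0, 8], "angular": [0, 0, 0], "claw": -1}, {"slide": [0, 0, 0], "angular": [0, 0, 0], "claw": -1}]'

```text
time: 1.6
ee_pos: [0.4776, 0.0576, 0.0906]
tcp_rot: [-179.9, -0.0, 90.2]
wrist_force: [0.1, -0.3, 0.5]
opening: 0.0004
grasp_force: 0.0
```

```bash
python3 - <<'E'
from h import *
im=bot.camera("side"); cv2.imwrite("pics/s1.png",cv2.resize(im[130:280,180:380],(800,600),interpolation=cv2.INTER_CUBIC)[:,:,::-1])
im=bot.camera("top"); cv2.imwrite("pics/t1.png",cv2.resize(im[130:280,220:420],(800,600),interpolation=cv2.INTER_CUBIC)[:,:,::-1])
o=bot.get_obs(); print(o["time"],o["ee_pos"],o["wrist_force"])
print(ray("top",303,152,.07))
E
```

```text
1.7 [0.4782958  0.05799243 0.09212136] [-0.29311245 -1.46214607 -0.41747747]
[ 0.73505805 -0.01519442  0.07      ]
```

View pics/s1.png

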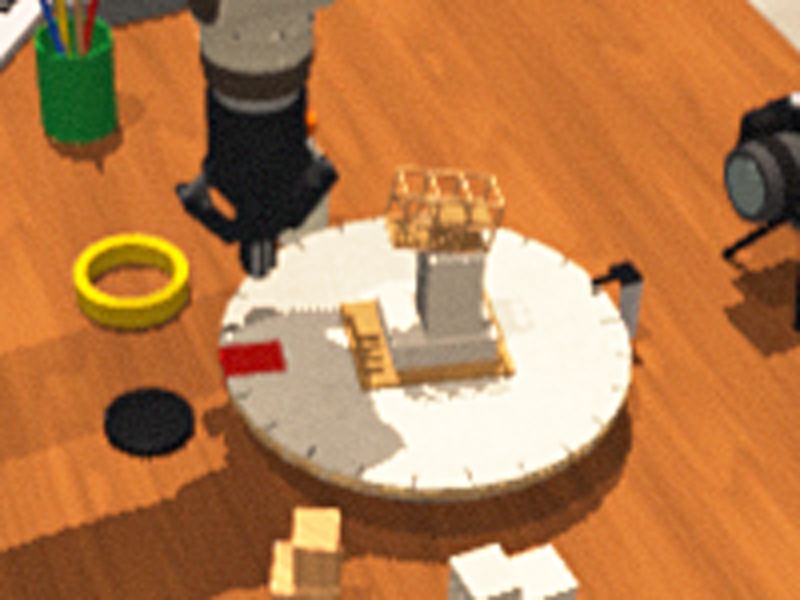

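View pics/t1.png

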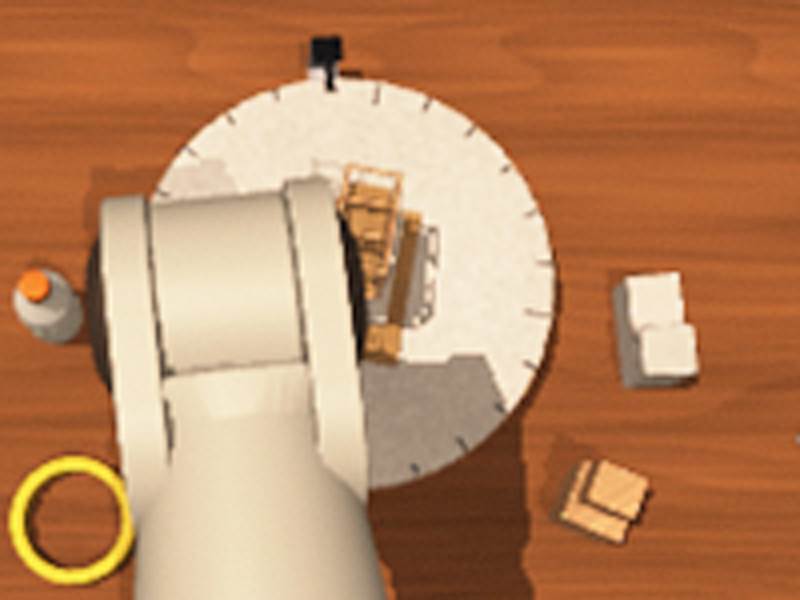

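The side view shows the shut fingertips at crop px (260,265), just above the near-left rim and clear of the model. The top view shows the arm covering part of the plate, but the pointer and the +x half stay visible. Next I feel for contact.

Emit:
play_rows --increments '[{"slide": [0, 0, 5], "angular": [0, 0, 0], "claw": -1}, {"slide": [0, 0, 3], "angular": [0, 0, 0], "claw": -1}, {"slide": [0, 0, 1], "angular": [0, 0, 0], "claw": -1}]'

```text
time: 2.0
ee_pos: [0.478, 0.0574, 0.082]
tcp_rot: [180.0, -0.0, 90.2]
wrist_force: [0.9, -0.6, -0.5]
opening: 0.0002
grasp_force: 0.0
```

Emit:
play_rows --increments '[{"slide": [0, 0, 1], "angular": [0, 0, 0], "claw": -1}, {"slide": [0, 0, 0], "angular": [0, 0, 0], "claw": -1}]'

```text
time: 2.2
ee_pos: [0.4781, 0.0571, 0.081]
tcp_rot: [-180.0, 0.0, 90.2]
wrist_force: [0.1, -0.5, 0.1]
opening: -0.0
grasp_force: 0.0
```

Emit:
play_rows --increments '[{"slide": [0, 0, 1], "angular": [0, 0, 0], "claw": -1}, {"slide": [0, 0, 0], "angular": [0, 0, 0], "claw": -1}]'

```text
time: 2.4
ee_pos: [0.4781, 0.0571, 0.08]
tcp_rot: [-180.0, -0.0, 90.2]
wrist_force: [-0.1, -0.1, -0.5]
opening: 0.0001
grasp_force: 0.0
```

Emit:
play_rows --increments '[{"slide": [0, 0, 1], "angular": [0, 0, 0], "claw": -1}, {"slide": [0, 0, 0], "angular": [0, 0, 0], "claw": -1}]'

```text
time: 2.6
ee_pos: [0.4781, 0.057, 0.0789]
tcp_rot: [-180.0, 0.0, 90.2]
wrist_force: [-0.5, 0.1, 0.1]
opening: -0.0002
grasp_force: 0.0
```

Emit:
play_rows --increments '[{"slide": [0, 0, 1], "angular": [0, 0, 0], "claw": -1}, {"slide": [0, 0, 0], "angular": [0, 0, 0], "claw": -1}]'

```text
time: 2.8
ee_pos: [0.478, 0.0571, 0.0779]
tcp_rot: [-180.0, 0.0, 90.2]
wrist_force: [-0.4, 0.6, 0.0]
opening: -0.0003
grasp_force: 0.0
```

Emit:
play_rows --increments '[{"slide": [0, 0, 1.5], "angular": [0, 0, 0], "claw": -1}, {"slide": [0, 0, 0], "angular": [0, 0, 0], "claw": -1}]'

```text
time: 3.0
ee_pos: [0.478, 0.0571, 0.0763]
tcp_rot: [-180.0, 0.0, 90.2]
wrist_force: [-0.6, 0.2, 0.1]
opening: 0.0002
grasp_force: 0.0
```

```bash
python3 - <<'E'
from h import *
im=bot.camera("side"); cv2.imwrite("pics/s2.png",cv2.resize(im[170:230,210:290],(800,600),interpolation=cv2.INTER_CUBIC)[:,:,::-1])
e=bot.get_obs()["ee_pos"]
for dz in(0,.014,.019): print(dz,(proj("side",e-[0,0,dz])-[210,170])*10)
E
```

```text
0 [340.02240961 323.22705599]
0.014 [340.28129155 357.24860074]
0.019 [340.37302427 369.30386022]
```

View pics/s2.png

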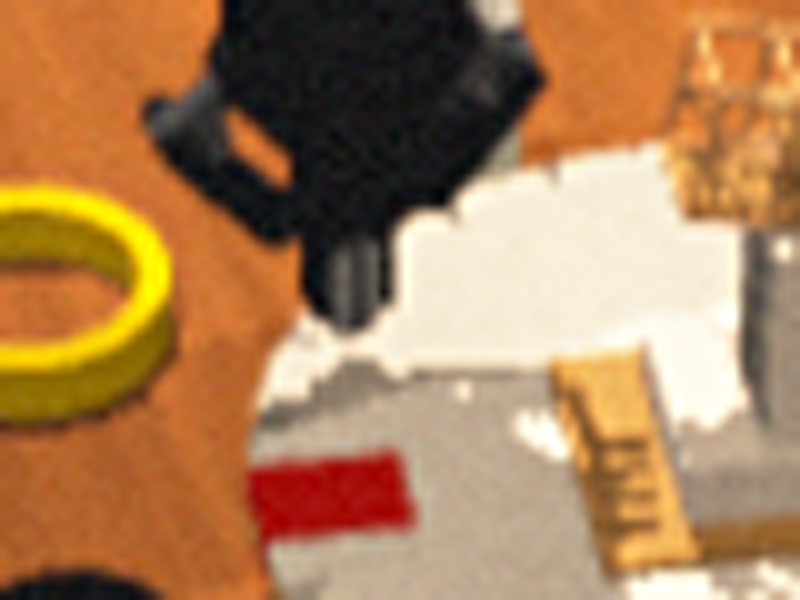

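The crop shows the fingertip's lower end at about px (345,330). That is about 16 mm higher than the nominal 19 mm tip length would put it, so it's still clear of the plate. I keep going down gently.

Emit:
play_rows --increments '[{"slide": [0, 0, 2], "angular": [0, 0, 0], "claw": -1}, {"slide": [0, 0, 2], "angular": [0, 0, 0], "claw": -1}, {"slide": [0, 0, 0], "angular": [0, 0, 0], "claw": -1}]'

```text
time: 3.35
ee_pos: [0.4779, 0.0571, 0.0722]
tcp_rot: [-180.0, 0.0, 90.2]
wrist_force: [-0.6, -0.2, -0.4]
opening: 0.0
grasp_force: 0.0
```

Emit:
play_rows --increments '[{"slide": [0, 0, 1.5], "angular": [0, 0, 0], "claw": -1}, {"slide": [0, 0, 1.5], "angular": [0, 0, 0], "claw": -1}, {"slide": [0, 0, 0], "angular": [0, 0, 0], "claw": -1}]'

```text
time: 3.65
ee_pos: [0.478, 0.0571, 0.0693]
tcp_rot: [-180.0, 0.0, 90.2]
wrist_force: [-0.2, -0.0, 0.1]
opening: 0.0001
grasp_force: 0.0
```

Emit:
play_rows --increments '[{"slide": [0, 0, 1.5], "angular": [0, 0, 0], "claw": -1}, {"slide": [0, 0, 0], "angular": [0, 0, 0], "claw": -1}]'

```text
time: 3.85
ee_pos: [0.4781, 0.0571, 0.0679]
tcp_rot: [-180.0, -0.0, 90.2]
wrist_force: [-0.6, -0.1, -0.4]
opening: -0.0001
grasp_force: 0.0
```

Emit:
play_rows --increments '[{"slide": [0, 0, 1], "angular": [0, 0, 0], "claw": -1}, {"slide": [0, 0, 0], "angular": [0, 0, 0], "claw": -1}]'

```text
time: 4.05
ee_pos: [0.4781, 0.0571, 0.0669]
tcp_rot: [-180.0, 0.0, 90.2]
wrist_force: [-0.9, -0.9, -0.4]
opening: 0.0001
grasp_force: 0.0
```

Emit:
play_rows --increments '[{"slide": [0, 0, 1], "angular": [0, 0, 0], "claw": -1}, {"slide": [0, 0, 0], "angular": [0, 0, 0], "claw": -1}]'

```text
time: 4.25
ee_pos: [0.4781, 0.0571, 0.0659]
tcp_rot: [-180.0, -0.0, 90.2]
wrist_force: [-0.6, -1.2, 0.2]
opening: 0.0001
grasp_force: 0.0
```

Emit:
play_rows --increments '[{"slide": [0, 0, 1], "angular": [0, 0, 0], "claw": -1}, {"slide": [0, 0, 0], "angular": [0, 0, 0], "claw": -1}]'

```text
time: 4.45
ee_pos: [0.478, 0.0571, 0.0649]
tcp_rot: [-180.0, -0.0, 90.2]
wrist_force: [-0.6, 0.6, 0.1]
opening: 0.0001
grasp_force: 0.0
```

Emit:
play_rows --increments '[{"slide": [0, 0, 1], "angular": [0, 0, 0], "claw": -1}, {"slide": [0, 0, 0], "angular": [0, 0, 0], "claw": -1}]'

```text
time: 4.65
ee_pos: [0.478, 0.0571, 0.0639]
tcp_rot: [-180.0, 0.0, 90.2]
wrist_force: [-0.2, 1.3, -0.8]
opening: -0.0001
grasp_force: 0.0
```

Emit:
play_rows --increments '[{"slide": [0, 0, 1], "angular": [0, 0, 0], "claw": -1}, {"slide": [0, 0, 0], "angular": [0, 0, 0], "claw": -1}]'

```text
time: 4.85
ee_pos: [0.478, 0.0571, 0.0629]
tcp_rot: [-180.0, 0.0, 90.2]
wrist_force: [-0.1, -0.6, -0.3]
opening: 0.0004
grasp_force: 0.0
```

```bash
python3 - <<'E'
from h import *
im=bot.camera("side"); cv2.imwrite("pics/s3.png",cv2.resize(im[170:230,210:290],(800,600),interpolation=cv2.INTER_CUBIC)[:,:,::-1])
o=bot.get_obs(); print(o)
E
```

```text
{'time': 4.9, 'q': array([ 6.80975376e+00, -4.36743447e+00, -1.74530243e+01,  7.69222340e+01,
       -4.65098615e-04,  9.66347035e+01]), 'qd': array([ 0.15211619, -0.05641938,  0.04401774,  0.01663566, -0.03662547,
       -0.01215753]), 'joint_efforts': array([ 7.78966987e-04, -4.16059220e+01,  4.64267957e+01, -1.83091359e-02,
        1.13437559e-04,  5.49301762e-05]), 'ee_pos': array([0.47805457, 0.05708473, 0.0629831 ]), 'tcp_rot': array([-1.79992282e+02,  1.36594241e-03,  9.01750504e+01]), 'wrist_force': array([ 0.82693769, -0.44987516, -0.35169498]), 'torque': array([0.0049045 , 0.00174092, 0.00925539]), 'grasp_force': 0.0, 'opening': 8.0718055147656e-05}
```

View pics/s3.png

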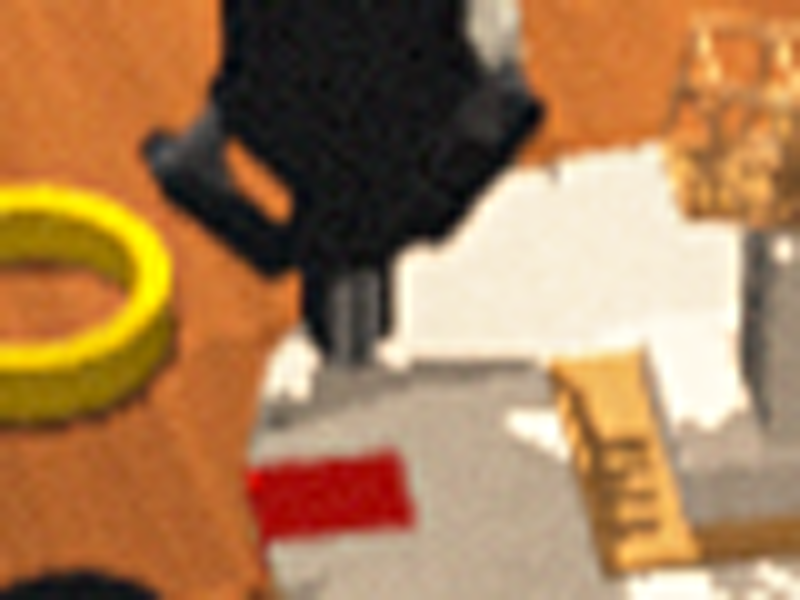

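The fingertip's lower end is now at about px (350,365) and meets its shadow, so contact is about a millimetre away.

Emit:
play_rows --increments '[{"slide": [0, 0, 1], "angular": [0, 0, 0], "claw": -1}, {"slide": [0, 0, 0], "angular": [0, 0, 0], "claw": -1}]'

```text
time: 5.1
ee_pos: [0.478, 0.0571, 0.0619]
tcp_rot: [-180.0, 0.0, 90.2]
wrist_force: [-0.3, 0.1, -0.5]
opening: 0.0003
grasp_force: 0.0
```

Emit:
play_rows --increments '[{"slide": [0, 0, 1], "angular": [0, 0, 0], "claw": -1}, {"slide": [0, 0, 0], "angular": [0, 0, 0], "claw": -1}]'

```text
time: 5.3
ee_pos: [0.4781, 0.0571, 0.0609]
tcp_rot: [-180.0, 0.0, 90.2]
wrist_force: [-0.0, -0.7, -0.5]
opening: 0.0001
grasp_force: 0.0
```

Emit:
play_rows --increments '[{"slide": [0, 0, 1], "angular": [0, 0, 0], "claw": -1}, {"slide": [0, 0, 0], "angular": [0, 0, 0], "claw": -1}]'

```text
time: 5.5
ee_pos: [0.478, 0.0571, 0.0599]
tcp_rot: [-180.0, 0.0, 90.2]
wrist_force: [0.3, -0.1, -0.3]
opening: 0.0001
grasp_force: 0.0
```

Emit:
play_rows --increments '[{"slide": [0, 0, 1], "angular": [0, 0, 0], "claw": -1}, {"slide": [0, 0, 0], "angular": [0, 0, 0], "claw": -1}]'

```text
time: 5.7
ee_pos: [0.478, 0.0571, 0.0589]
tcp_rot: [-180.0, 0.0, 90.2]
wrist_force: [-0.5, -0.3, -0.5]
opening: 0.0002
grasp_force: 0.0
```

Emit:
play_rows --increments '[{"slide": [0, 0, 1], "angular": [0, 0, 0], "claw": -1}, {"slide": [0, 0, 0], "angular": [0, 0, 0], "claw": -1}]'

```text
time: 5.9
ee_pos: [0.4781, 0.0571, 0.0579]
tcp_rot: [-180.0, 0.0, 90.2]
wrist_force: [-0.4, 0.5, -1.2]
opening: 0.0002
grasp_force: 0.0
```

Emit:
play_rows --increments '[{"slide": [0, 0, 1], "angular": [0, 0, 0], "claw": -1}, {"slide": [0, 0, 0], "angular": [0, 0, 0], "claw": -1}]'

```text
time: 6.1
ee_pos: [0.4783, 0.0574, 0.0577]
tcp_rot: [180.0, -0.0, 90.2]
wrist_force: [-2.2, 1.1, 6.3]
opening: -0.0001
grasp_force: 2.6
```

```bash
python3 - <<'E'
from h import *
im=bot.camera("side"); cv2.imwrite("pics/s4.png",cv2.resize(im[170:230,210:290],(800,600),interpolation=cv2.INTER_CUBIC)[:,:,::-1])
a=cv2.imread("pics/s3.png");b=cv2.imread("pics/s4.png")
# fingertip lower boundary per column
for i in(a,b):
    g=cv2.cvtColor(i,cv2.COLOR_BGR2GRAY); print([ (c,[int(x) for x in g[310:400:10,c]]) for c in(320,350,380)])
for z in(.062,.066,.07): print(z,(proj("side",[.478,.057,z])-[210,170])*10,(proj("side",[.478,.046,z])-[210,170])*10)
E
```

```text
[(320, [24, 17, 9, 26, 89, 142, 139, 125, 123]), (350, [77, 77, 76, 78, 72, 77, 105, 126, 129]), (380, [51, 47, 53, 127, 196, 166, 130, 126, 137])]
[(320, [13, 11, 9, 10, 25, 58, 94, 121, 131]), (350, [81, 78, 79, 78, 79, 78, 76, 98, 126]), (380, [51, 44, 46, 58, 87, 122, 128, 124, 139])]
0.062 [340.26069898 358.42846189] [351.26842076 379.67672414]
0.066 [340.18701423 348.75145607] [351.21269229 369.98557   ]
0.07 [340.11308488 339.04232686] [351.15677788 360.26208054]
```

Contact is at TCP z ≈ 0.0578, with about 6 N of press. Now the flick along the rim arc, then the lift.

Emit:
play_rows --increments '[{"slide": [-8, -5.7, 0.3], "angular": [0, 0, 0], "claw": -1}, {"slide": [-16, -8.8, 0], "angular": [0, 0, 0], "claw": -1}, {"slide": [-24.5, -8.7, 0], "angular": [0, 0, 0], "claw": -1}, {"slide": [-26, -4, 0], "angular": [0, 0, 0], "claw": -1}, {"slide": [-26, 1, 0], "angular": [0, 0, 0], "claw": -1}, {"slide": [-25.5, 6, -18], "angular": [0, 0, 0], "claw": -1}, {"slide": [-12, 4, -12], "angular": [0, 0, 0], "claw": -1}, {"slide": [0, 0, 0], "angular": [0, 0, 0], "claw": -1}]'

```text
time: 6.95
ee_pos: [0.4634, -0.0824, 0.0883]
tcp_rot: [179.9, 0.0, 90.1]
wrist_force: [-0.1, 0.8, -0.6]
opening: -0.0001
grasp_force: 0.0
```

```bash
cat >> h.py <<'E'
C=np.array([.587,-.0247])
P0=np.arctan2(.0095+.0,.148)  # pointer direction
def ang(save=None):
    """spin mod 2pi from both cameras; time of first picture"""
    out=[]
    for n in("top","side"):
        t=bot.get_obs()["time"]; im=bot.camera(n)
        h=cv2.cvtColor(im,cv2.COLOR_RGB2HSV)
        m=(((h[...,0]<6)|(h[...,0]>172))&(h[...,1]>190)&(h[...,2]>80)).astype(np.uint8)
        k,l,st,ce=cv2.connectedComponentsWithStats(m); best=None
        for i in range(1,k):
            if st[i,4]<25: continue
            X=ray(n,*ce[i],.062)[:2]-C
            if .11<np.hypot(*X)<.16: best=((np.arctan2(X[1],X[0])-P0)%(2*np.pi),np.hypot(*X),st[i,4])
        out.append((n,round(float(t),3),None if best is None else tuple(round(float(b),3) for b in best)))
        if save: cv2.imwrite(f"pics/{save}_{n}.png",im[:,:,::-1])
    return out
E
python3 - <<'E'
from h import *
for i in range(2): print(ang())
o=bot.get_obs(); print(o["time"],o["ee_pos"])
E
```

```text
[('top', 6.95, None), ('side', 7.0, (4.344, 0.142, 140.0))]
[('top', 7.05, None), ('side', 7.1, (4.527, 0.142, 143.0))]
7.15 [ 0.46179618 -0.0802789   0.0859064 ]
```

The plate is turning at about 1.8 rad/s. I hover close while it coasts.

Emit:
play_rows --increments '[{"slide": [0, 0, -1], "angular": [0, 0, 0], "claw": -1}, {"slide": [0, 0, 5], "angular": [0, 0, 0], "claw": -1}, {"slide": [0, 0, 5], "angular": [0, 0, 0], "claw": -1}, {"slide": [0, 0, 5], "angular": [0, 0, 0], "claw": -1}, {"slide": [0, 0, 4], "angular": [0, 0, 0], "claw": -1}, {"slide": [0, 0, 0], "angular": [0, 0, 0], "claw": -1}]'

```text
time: 7.75
ee_pos: [0.4619, -0.0809, 0.0679]
tcp_rot: [-179.9, -0.0, 90.2]
wrist_force: [-0.1, 0.6, 0.1]
opening: -0.0002
grasp_force: 0.0
```

```bash
python3 - <<'E'
from h import *
for i in range(8): print(ang())
o=bot.get_obs(); print(o["time"],o["ee_pos"])
E
```

```text
[('top', 7.75, (5.714, 0.136, 151.0)), ('side', 7.8, (5.788, 0.138, 94.0))]
[('top', 7.85, (5.893, 0.137, 150.0)), ('side', 7.9, (5.962, 0.137, 88.0))]
[('top', 7.95, (6.066, 0.137, 152.0)), ('side', 8.0, (6.14, 0.137, 86.0))]
[('top', 8.05, (6.236, 0.137, 157.0)), ('side', 8.1, (0.022, 0.137, 81.0))]
[('top', 8.15, (0.128, 0.137, 145.0)), ('side', 8.2, (0.197, 0.136, 80.0))]
[('top', 8.25, (0.294, 0.137, 147.0)), ('side', 8.3, (0.365, 0.136, 78.0))]
[('top', 8.35, (0.461, 0.138, 147.0)), ('side', 8.4, (0.533, 0.136, 77.0))]
[('top', 8.45, (0.627, 0.138, 150.0)), ('side', 8.5, (0.706, 0.135, 76.0))]
8.55 [ 0.46231797 -0.0809429   0.06875034]
```

Emit:
play_rows --increments '[{"slide": [0, 0, 0], "angular": [0, 0, 0], "claw": -1}, {"slide": [0, 0, 0], "angular": [0, 0, 0], "claw": -1}, {"slide": [0, 0, 0], "angular": [0, 0, 0], "claw": -1}, {"slide": [0, 0, 0], "angular": [0, 0, 0], "claw": -1}, {"slide": [0, 0, 0], "angular": [0, 0, 0], "claw": -1}, {"slide": [0, 0, 0], "angular": [0, 0, 0], "claw": -1}, {"slide": [0, 0, 0], "angular": [0, 0, 0], "claw": -1}, {"slide": [0, 0, 0], "angular": [0, 0, 0], "claw": -1}]'

```text
time: 9.35
ee_pos: [0.4623, -0.0809, 0.0687]
tcp_rot: [-180.0, -0.0, 90.2]
wrist_force: [-0.3, -0.8, 0.2]
opening: 0.0001
grasp_force: 0.0
```

Emit:
play_rows --increments '[{"slide": [0, 0, 0], "angular": [0, 0, 0], "claw": -1}, {"slide": [0, 0, 0], "angular": [0, 0, 0], "claw": -1}, {"slide": [0, 0, 0], "angular": [0, 0, 0], "claw": -1}, {"slide": [0, 0, 0], "angular": [0, 0, 0], "claw": -1}, {"slide": [0, 0, 0], "angular": [0, 0, 0], "claw": -1}, {"slide": [0, 0, 0], "angular": [0, 0, 0], "claw": -1}, {"slide": [0, 0, 0], "angular": [0, 0, 0], "claw": -1}, {"slide": [0, 0, 4], "angular": [0, 0, 0], "claw": -1}]'

```text
time: 10.15
ee_pos: [0.4627, -0.081, 0.0651]
tcp_rot: [179.9, 0.0, 90.2]
wrist_force: [1.1, -0.2, 0.0]
opening: -0.0002
grasp_force: 0.0
```

```bash
python3 - <<'E'
from h import *
for i in range(8):
    o=bot.get_obs(); print(ang(),o["ee_pos"][2])
E
```

```text
[('top', 10.15, (3.221, 0.135, 93.0)), ('side', 10.2, (3.369, 0.15, 73.0))] 0.0650731682078175
[('top', 10.25, None), ('side', 10.3, (3.536, 0.144, 90.0))] 0.06414859044507165
[('top', 10.35, None), ('side', 10.4, (3.659, 0.14, 136.0))] 0.06451774721109077
[('top', 10.45, None), ('side', 10.5, (3.801, 0.141, 139.0))] 0.06473640195085352
[('top', 10.55, None), ('side', 10.6, (3.938, 0.143, 149.0))] 0.06482506892997357
[('top', 10.65, None), ('side', 10.7, (4.076, 0.142, 148.0))] 0.06483428758447743
[('top', 10.75, None), ('side', 10.8, (4.213, 0.142, 145.0))] 0.06479406719405573
[('top', 10.85, None), ('side', 10.9, (4.352, 0.143, 145.0))] 0.06479236880766848
```

Emit:
play_rows --increments '[{"slide": [0, 0, 1], "angular": [0, 0, 0], "claw": -1}, {"slide": [0, 0, 0], "angular": [0, 0, 0], "claw": -1}, {"slide": [0, 0, 0], "angular": [0, 0, 0], "claw": -1}, {"slide": [0, 0, 0], "angular": [0, 0, 0], "claw": -1}, {"slide": [0, 0, 0], "angular": [0, 0, 0], "claw": -1}, {"slide": [0, 0, 0], "angular": [0, 0, 0], "claw": -1}, {"slide": [0, 0, 0], "angular": [0, 0, 0], "claw": -1}]'

```text
time: 11.65
ee_pos: [0.4623, -0.0809, 0.0638]
tcp_rot: [-180.0, -0.0, 90.2]
wrist_force: [1.0, -0.1, 1.0]
opening: -0.0001
grasp_force: 0.0
```

```bash
python3 - <<'E'
from h import *
T=[];A=[]
for i in range(4):
    for n,t,b in ang():
        if b: T.append(t);A.append(b[0]); print(n,t,b)
T=np.array(T);A=np.array(A); p=np.polyfit(T,A+.065*(T-T[-1])**2,1); 
print("w last",p[0]); w=p[0];a=np.polyval(p,T[-1]); r=np.roots([-.065,w,a-2*np.pi]); print("t pass",T[-1]+r)
o=bot.get_obs(); print(o["time"],o["ee_pos"])
E
```

```text
top 11.65 (5.365, 0.136, 157.0)
side 11.7 (5.414, 0.139, 112.0)
top 11.75 (5.491, 0.136, 154.0)
side 11.8 (5.545, 0.138, 103.0)
top 11.85 (5.622, 0.136, 151.0)
side 11.9 (5.673, 0.137, 97.0)
top 11.95 (5.752, 0.137, 151.0)
side 12.0 (5.795, 0.137, 96.0)
w last 1.2446309523809733
t pass [30.75407475 12.39409375]
12.05 [ 0.46233196 -0.08097008  0.06375033]
```

Emit:
play_rows --increments '[{"slide": [0, 0, 0], "angular": [0, 0, 0], "claw": -1}, {"slide": [0, 0, 0], "angular": [0, 0, 0], "claw": -1}, {"slide": [0, 0, 5], "angular": [0, 0, 0], "claw": -1}, {"slide": [0, 0, 4], "angular": [0, 0, 0], "claw": -1}, {"slide": [0, 0, 0], "angular": [0, 0, 0], "claw": -1}, {"slide": [0, 0, 0], "angular": [0, 0, 0], "claw": -1}]'

```text
time: 12.65
ee_pos: [0.4632, -0.0819, 0.0576]
tcp_rot: [179.8, 0.1, 90.1]
wrist_force: [-8.7, -4.1, 26.3]
opening: 0.0003
grasp_force: 12.9
```

```bash
python3 - <<'E'
from h import *
print(ang()); print(ang("b"))
im=cv2.imread("pics/b_top.png"); cv2.imwrite("pics/b.png",cv2.resize(im[130:190,260:340],(800,600),interpolation=cv2.INTER_CUBIC))
E
```

```text
[('top', 12.65, (0.002, 0.136, 143.0)), ('side', 12.7, (6.269, 0.136, 81.0))]
[('top', 12.75, (0.001, 0.136, 145.0)), ('side', 12.8, (6.268, 0.136, 80.0))]
```

View pics/b.png

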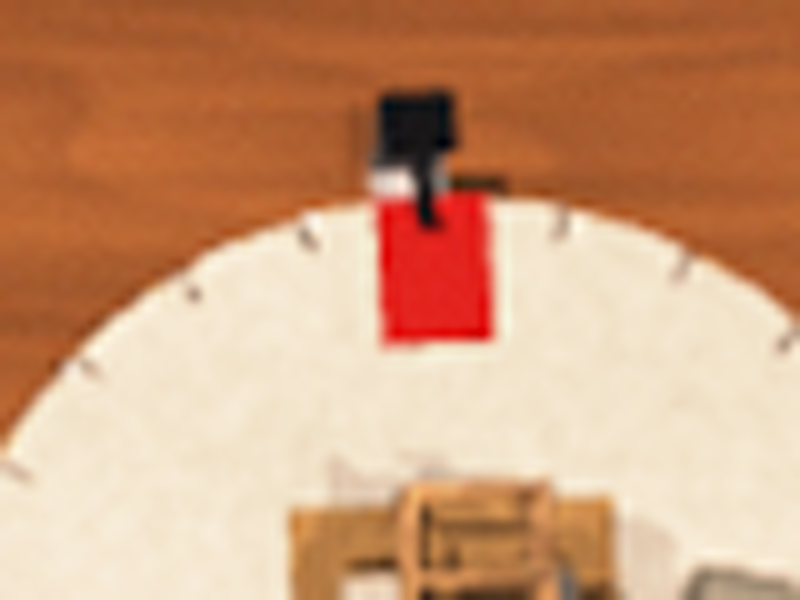

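The picture shows the needle tip at px (430,220), near the middle of the red band (columns 380 to 492), and the plate is still. The contact force is almost purely radial, so I lift straight up.

Emit:
play_rows --increments '[{"slide": [0, 0, -1], "angular": [0, 0, 0], "claw": -1}, {"slide": [0, 0, -1], "angular": [0, 0, 0], "claw": -1}, {"slide": [0, 0, -15], "angular": [0, 0, 0], "claw": -1}, {"slide": [0, 0, -30], "angular": [0, 0, 0], "claw": -1}, {"slide": [0, 0, -30], "angular": [0, 0, 0], "claw": -1}, {"slide": [0, 0, -20], "angular": [0, 0, 0], "claw": -1}, {"slide": [0, 0, 0], "angular": [0, 0, 0], "claw": -1}, {"slide": [0, 0, 0], "angular": [0, 0, 0], "claw": -1}]'

```text
time: 13.65
ee_pos: [0.4625, -0.081, 0.152]
tcp_rot: [180.0, 0.0, 90.2]
wrist_force: [-0.5, 0.7, -0.6]
opening: -0.0002
grasp_force: 0.0
```

```bash
python3 - <<'E'
from h import *
for i in range(5): print(ang())
E
```

```text
[('top', 13.65, (6.265, 0.136, 147.0)), ('side', 13.7, (6.249, 0.137, 80.0))]
[('top', 13.75, (6.264, 0.136, 150.0)), ('side', 13.8, (6.249, 0.137, 80.0))]
[('top', 13.85, (6.263, 0.137, 153.0)), ('side', 13.9, (6.249, 0.137, 81.0))]
[('top', 13.95, (6.263, 0.136, 152.0)), ('side', 14.0, (6.247, 0.137, 82.0))]
[('top', 14.05, (6.262, 0.136, 153.0)), ('side', 14.1, (6.246, 0.137, 83.0))]
```

Emit:
play_rows --increments '[{"slide": [0, 0, 0], "angular": [0, 0, 0], "claw": -1}, {"slide": [0, 0, 0], "angular": [0, 0, 0], "claw": -1}, {"slide": [0, 0, 0], "angular": [0, 0, 0], "claw": -1}, {"slide": [0, 0, 0], "angular": [0, 0, 0], "claw": -1}, {"slide": [0, 0, 0], "angular": [0, 0, 0], "claw": -1}]'

```text
time: 14.65
ee_pos: [0.4623, -0.0809, 0.1518]
tcp_rot: [180.0, 0.0, 90.2]
wrist_force: [-0.8, 0.4, 0.3]
opening: -0.0002
grasp_force: 0.0
```

```bash
python3 - <<'E'
from h import *
for i in range(3): print(ang())
E
```

```text
[('top', 14.65, (6.262, 0.137, 154.0)), ('side', 14.7, (6.248, 0.137, 81.0))]
[('top', 14.75, (6.262, 0.137, 154.0)), ('side', 14.8, (6.248, 0.136, 82.0))]
[('top', 14.85, (6.261, 0.136, 152.0)), ('side', 14.9, (6.248, 0.137, 81.0))]
```

The plate is at rest about 0.02 to 0.035 rad from centre, well inside the band's ±0.12 rad.

```bash
python3 -c "
from workcell import bot
print(bot.job_done())"
```

```text
the job is handed in; nothing more can be done
None
```

I flicked the plate anticlockwise and its red band passed the pointer once, untouched, at about 1.7 rad/s; I braked it on the second pass, it stopped first try with the pointer over the band, and with the finger lifted clear I handed the job in.

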